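Sweep the spilled end caps into the catch tray

ROBOT

A 6-joint arm with a two-finger parallel gripper is mounted at the origin on the work surface. World frame = base frame: x ahead of the robot, y to its left, z up, the work surface at z = 0. Lengths are in mm, angles in rad, forces in N, time in s.
With the tool pointing down it reaches from about 250 to 725 mm from the base axis. Payload 4 kg.
Tool frame: the origin (TCP) lies between the finger pads; the fingertips stand arm.tip_reach ahead of it and the grasp point (between the pads) is the TCP (arm.tip_reach is the distance from the TCP to the fingertips, in mm); z points along the fingers, y is the direction in which the jaws open and shut (so a half turn about z gives the same grasp; the last joint's range is limited). The gripper opens to 85 mm and grips with 20 to 120 N. Pads are 22 mm wide; open, the fingers measure 114 mm over their backs; the gripper's body (76 mm by 85 mm) begins 54 mm behind the grasp point. The pads swing forward as they close: fully open they stand 13 mm farther back than shut.
Start: joints at [0, 0.241, 0.005, 1.335, 0, 1.571], TCP at [500, -0, 250.306] pointing down, gripper open.
Joint ranges: [-2.72, 2.72], [-1.05, 1.87], [-1.09, 1.28], [-1.99, 2.15], [-1.42, 1.44], [-3.14, 3.14]. Speed limits (rad/s): [2.79, 2.79, 3.14, 3.14, 3.14, 3.14].

INTERFACE

Orientations are given as a unit quaternion [x, y, z, w].
In Python, from workcell import arm, eyes gives the robot as it stands.
- The arm moves only by the tool apply_moves, never from a script. Its argument "plan" is a list that holds one entry, the list of rows, each a list of 7 numbers: the turn, a rotation vector about the tool's x, y, z in rad, then the shift along the tool's x, y, z in cm, then the closure, from 0 (fully open) to 1 (shut). A call has 1 to 10 rows; each row is the pose to reach, as a shift and turn from the pose commanded when the call began, along the tool's axes at that moment; what a row does not reach only later rows make up. A row lasts 1/12 s, in which the tool goes at most 41.7 mm and 7.16 degrees, less where a joint would pass 70% of its speed; a pose out of reach is approached as far as the arm can. A call with a gripper value outside its range is refused whole. The fingers move at their own pace and stop on an object; "force" is the grip in N (left out, the last holds). Time passes only in rows, so rows that repeat a pose let the fingers close. It gives the time, the measured TCP pose, the force and the opening at its end, in the units of the state.
- arm.get_state(): the state, without advancing time (a new reading comes with each control period).
- eyes.capture(name): name is "scene" or "side" or "wrist"; returns a dict with "pixels" (400x640x3 uint8, blue, green, red), "fovy" (degrees; the focal length in pixels is half the picture's height over the tangent of half this angle, whatever the lens; pixels are square), "cx", "cy" (the principal point, pixels), "T" (4x4, takes a point from camera to world coordinates); the wrist camera has in their place "hand_eye" (4x4, takes a point from camera to tool coordinates, whose origin is the TCP and whose axes are the flange's). Camera axes: x right, y up, looking along -z (the intrinsics and any distortion apply to the point x, -y, -z); pixel columns grow to the right and rows downward; lengths in mm; the calibration is good to about 2 mm. A picture is of the moment at which its call begins: read the wrist's pose just before it. There is no depth.
- arm.sign_off(): hands the job in, once; it reports no verdict.
The state is a dict: "t": time; "qpos": joint angles; "qd": joint speeds; "joint_torque": joint torques, N m; "eef_pos": TCP position; "orientation": TCP orientation; "contact_force": force on the tool from outside, world axes, zero at the start; "ft_torque": the same for the moment, N m; "gripper_width": finger opening in mm.
Only numpy, scipy, OpenCV 4.12 (cv2) and the standard library are available. Lean on these libraries where they do the work, as an engineer would, in place of code of your own. Each camera call takes 0.05 s, during which the arm holds its last target.

TASK

Three black plastic end caps have spilled from the bowl onto the bench in front of the open steel catch tray. Sweep all three along the bench with the fingertips, over the lip and fully onto the tray's flat floor, without picking them up, tipping them over or flicking them. Leave the wheel nut standing among them and everything else on the bench where it is.

Things in the scene. Friction and masses are not known exactly. Their poses are not given: they have to be found in the camera images.
- tray: sheet-steel catch tray screwed flat to the bench, 140 mm deep (x) by 276 mm wide (y); a back wall and two side walls 25 mm high, 3 mm thick; open on its -x side. Origin: centre of its underside, on the bench; +x points from the open side to the back wall (inner face x = +67 mm; side walls' inner faces y = +-135 mm). Flat floor 2.5 mm above the bench from x = -45 mm back
- tray_lip (a point): middle of the tray's open front edge (70 mm from the tray's origin, along its -x), level with the bench; axes as the tray's. From here the bevelled lip rises 2.5 mm over 25 mm to the floor. The loose caps and the nut stand on the bench in one rough row before it, 45 to 115 mm from the lip line, about 60 mm apart sideways, none in front of another, all within the tray's width
- cap_a: one of three identical loose black plastic end caps: a plain round cap 32 mm in diameter and 18 mm tall, about 16 g, lying closed end up. Origin: centre of its underside; z up. It slides when pushed and does not roll
- cap_b: one of three identical loose black plastic end caps: a plain round cap 32 mm in diameter and 18 mm tall, about 16 g, lying closed end up. Origin: centre of its underside; z up. It slides when pushed and does not roll
- cap_c: one of three identical loose black plastic end caps: a plain round cap 32 mm in diameter and 18 mm tall, about 16 g, lying closed end up. Origin: centre of its underside; z up. It slides when pushed and does not roll
- wheel_nut: a bare steel hexagonal wheel nut standing in the same row as the caps, 25 mm across the corners and 33 mm tall, loose, 60 g; not one of the caps. Origin: centre of its underside
- bowl: small white ceramic bowl, 110 mm across and 48 mm high, holding the other spare end caps (these stay in it); loose, stands to the left of the row, its wall at least 30 mm from the nearest cap's. Origin: centre of its underside
- gauge: chrome dial tyre gauge lying face up, loose, at the right of the row, at least 30 mm clear of the nearest cap: round case 48 mm across, 19 mm high, with a stem and chuck reaching 102 mm from the case's centre along its -x. Origin: centre of the case's underside
- funnel: black plastic funnel standing mouth down, 120 mm across, 155 mm high, loose, far left of the tray. Origin: centre of its underside
- wiper_a: folded dark steel wiper arm lying along its x, about 375 mm long, 26 mm wide, 31 mm high, loose, at the right side of the bench. Origin: on the bench below it, 150 mm from its hinge end
- wiper_b: second folded wiper arm, same as wiper_a and farther to the right

How it is judged (in metres and radians):
At the end, for the whole second after the job is handed in: Every one of the three end caps lies flat (within 0.1 rad, underside under 8 mm above the bench) and at rest inside the tray, between its side walls, its centre at least 37 mm behind the front edge; the nut, bowl, gauge, funnel and wiper arms are within 15 mm of where they began (x of cap_a in the frame of tray between -0.033 and 0.06 m and y of cap_a in the frame of tray between -0.13 and 0.13 m and height (world z) of each of cap_a, cap_b, cap_c below 0.008 m and angle between each of cap_a, cap_b, cap_c's own z axis and vertical below 0.1 rad and linear speed of each of cap_a, cap_b, cap_c below 0.02 m/s and x of cap_b in the frame of tray between -0.033 and 0.06 m and y of cap_b in the frame of tray between -0.13 and 0.13 m and x of cap_c in the frame of tray between -0.033 and 0.06 m and y of cap_c in the frame of tray between -0.13 and 0.13 m and distance of each of wheel_nut, bowl, gauge, funnel, wiper_a, wiper_b from where it was at the start of the episode below 0.015 m); the robot touches nothing.
It fails at once if an end cap is lifted (underside's centre more than 20 mm above the bench) or tipped over (by more than 1 rad) (height (world z) of any of cap_a, cap_b, cap_c above 0.02 m or angle between any of cap_a, cap_b, cap_c's own z axis and vertical above 1 rad).
It fails at once if an end cap is flicked (faster than 0.6 m/s) (linear speed of any of cap_a, cap_b, cap_c above 0.6 m/s).
It fails at once if the wheel nut or another thing on the bench is moved by more than 15 mm or the nut is knocked over (distance of any of wheel_nut, bowl, gauge, funnel, wiper_a, wiper_b from where it was at the start of the episode above 0.015 m or angle between wheel_nut's own z axis and vertical above 0.5 rad).
It also fails if it takes over 51 s, if anything falls off the work surface, if the arm or the gripper's body presses on something with over 40 N, if the wrist force passes 120 N, or if a joint passes its speed limit or range.

## Working session

There is one attempt and no reset: what is moved stays moved. The work goes in short steps, Python scripts to look and compute and a tool call to move; the robot and the scene stay as the last step left them, time stands still between calls to the robot, and variables do not carry over. Pictures are saved under pics/ and viewed, and the job is handed in when it is done.

Besides the shell and the picture viewer there is one more tool, called after "Request:" by a JSON object that holds its "name" and its "arguments", one argument or row to a line. apply_moves: Moves the arm, as the interface text tells. Its arguments: {"type":"object","properties":{"plan":{"type":"array","items":{"type":"array","items":{"type":"array","items":{"type":"number"}}}},"force":{"type":"number"}},"required":["plan"]}

```bash
ls; mkdir -p pics; python3 - <<'E'
from workcell import arm, eyes
import cv2,numpy as np
print(arm.get_state(), arm.tip_reach)
for n in ["scene","side","wrist"]:
    c=eyes.capture(n); cv2.imwrite(f"pics/{n}0.png",c["pixels"])
    print(n,{k:(v.tolist() if hasattr(v,'tolist') else v) for k,v in c.items() if k!="pixels"})
E
```

```text
pics
{'t': 0.0, 'qpos': array([-1.93527400e-05,  2.41388025e-01,  3.71564069e-03,  1.33522490e+00,
        1.63020006e-05,  1.57081125e+00]), 'qd': array([ 0.00023647, -0.00018348, -0.00079177, -0.00099823,  0.0003175 ,
       -0.00032178]), 'joint_torque': array([ 5.50268451e-04, -3.72315860e+01,  2.52406776e+01,  1.67737965e-02,
        2.29149265e-05,  1.14679995e-05]), 'eef_pos': array([ 4.99393447e+02, -5.02671241e-03,  2.49422124e+02]), 'orientation': array([ 0.70711852,  0.70709427, -0.00073703, -0.00074857]), 'contact_force': array([-0.21126303, -0.03374778, -0.43795804]), 'ft_torque': array([-0.03200962,  0.01626729, -0.03337242]), 'gripper_width': 85.7521975874139} 19.0
scene {'fovy': 51.67105379877775, 'cx': 322.9742055645338, 'cy': 195.66684156052534, 'T': [[0.8691789714100855, -0.37066573726408897, 0.327314568690389, 938.2972250892902], [0.4943716075157281, 0.6662967846073112, -0.5582520116437317, -708.1508830473571], [-0.011163751198450514, 0.6470359387548946, 0.7623777702810803, 997.1601337787232], [0.0, 0.0, 0.0, 1.0]]}
side {'fovy': 48.10126076928413, 'cx': 309.1399720024503, 'cy': 195.57117030190074, 'T': [[-0.7173442447709212, 0.44465464896368145, -0.5363762463504718, -183.6588760506312], [-0.6964625589559239, -0.4785315757630822, 0.5347405305101418, 701.0509860848065], [-0.018898107487338483, 0.7571590151036219, 0.6529571864837007, 897.6630112917273], [0.0, 0.0, 0.0, 1.0]]}
wrist {'fovy': 59.324941257060516, 'cx': 317.50175417211364, 'cy': 201.83277130468989, 'hand_eye': [[0.0002939062935085792, 0.9458834146494757, 0.32450651689933424, 83.35390801547781], [0.9999993806687809, -0.0006263404114233801, 0.0009199781208076784, 0.0676614821278343], [0.0010734435916166514, 0.32450604553495815, -0.9458830129197366, -122.22558750037676], [0.0, 0.0, 0.0, 1.0]]}
```

View pics/scene0.png

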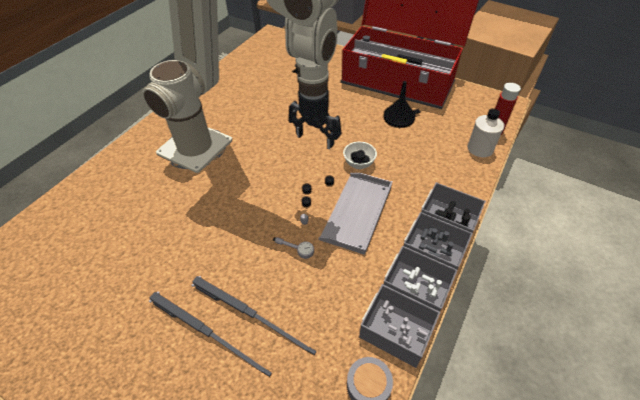

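View pics/side0.png

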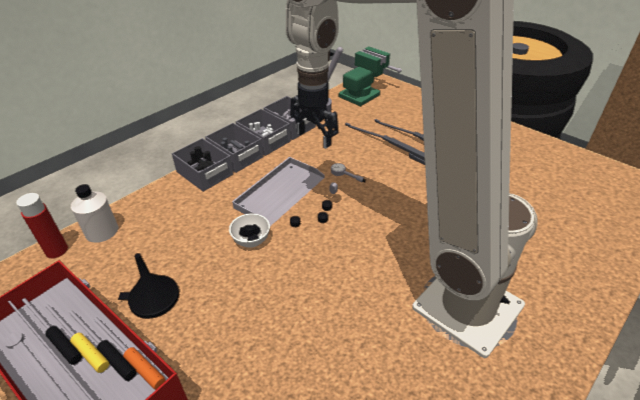

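View pics/wrist0.png

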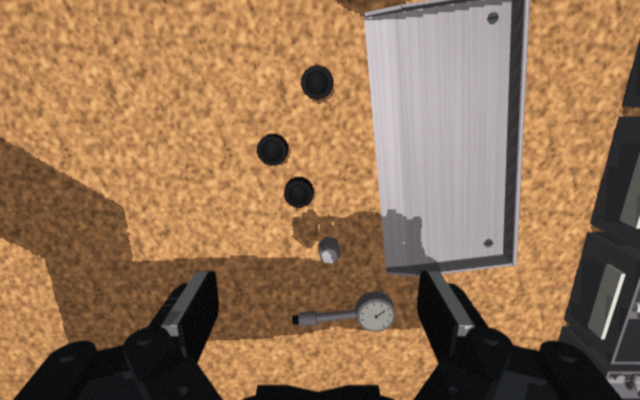

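```bash
cat > h.py <<'E'
from workcell import arm, eyes
import cv2,numpy as np
from scipy.spatial.transform import Rotation as R
def cam(name):
    s=arm.get_state(); c=eyes.capture(name)
    if name=="wrist":
        W=np.eye(4);W[:3,:3]=R.from_quat(s["orientation"]).as_matrix();W[:3,3]=s["eef_pos"]
        c["T"]=W@np.array(c["hand_eye"])
    return s,c
def ray(c,u,v,z):
    f=200/np.tan(np.radians(c["fovy"]/2)); T=np.array(c["T"])
    d=T[:3,:3]@np.array([(u-c["cx"])/f,-(v-c["cy"])/f,-1.])
    o=T[:3,3]; return (o+d*(z-o[2])/d[2])[:3]
def proj(c,p):
    f=200/np.tan(np.radians(c["fovy"]/2)); T=np.linalg.inv(np.array(c["T"]))
    q=T[:3,:3]@np.array(p)+T[:3,3]; return c["cx"]+f*q[0]/-q[2], c["cy"]-f*q[1]/-q[2]
def blobs(c,roi,thr=45,amin=30):
    g=c["pixels"].max(2); m=np.zeros_like(g); x0,y0,x1,y1=roi
    m[y0:y1,x0:x1]=(g[y0:y1,x0:x1]<thr)*255
    n,l,st,ce=cv2.connectedComponentsWithStats(m)
    return [(ce[i].round(1),st[i].tolist()) for i in range(1,n) if st[i][4]>=amin]
E
python3 - <<'E'
from h import *
s,c=cam("wrist")
for ce,st in blobs(c,(200,40,360,230)): print(ce,st,ray(c,*ce,11).round(1))
for n,u,v,z in [("nuttop",327,240,33),("nutmid",329,250,16),("trayBR",515,264,25),("trayFL",367,14,25),("trayFLb",366,17,0),("trayFR",387,273,25),("trayBL",527,0,25),("gauge",376,312,19),("chuck",297,319,8)]: print(n,ray(c,u,v,z).round(1))
for nm,roi in [("scene",(290,170,345,215)),("side",(285,195,335,230))]:
    s,d=cam(nm)
    for ce,st in blobs(d,roi,45,10): print(nm,ce,st,ray(d,*ce,9).round(1))
p=c["pixels"][0:400,200:600]; cv2.imwrite("pics/w1.png",cv2.resize(p,None,fx=1.5,fy=1.5,interpolation=cv2.INTER_CUBIC))
E
```

```text
[316.6  82.2] [302, 66, 30, 33, 762] [498.   82.6  11. ]
[272.3 149.1] [258, 135, 30, 29, 691] [452.2  17.1  11. ]
[298.4 191.8] [285, 178, 28, 29, 649] [478.3 -29.   11. ]
nuttop [509.  -75.6  33. ]
nutmid [511.8 -95.9  16. ]
trayBR [ 718.1 -108.3   25. ]
trayFL [542.5 139.6  25. ]
trayFLb [544.8 141.1   0. ]
trayFR [ 576.9 -119.9   25. ]
trayBL [681.3 150.5  25. ]
gauge [ 568.6 -176.2   19. ]
chuck [ 473.6 -194.7    8. ]
scene [329.  180.5] [326, 177, 7, 8, 51] [499.3  80.9   9. ]
scene [306.4 188.7] [303, 184, 8, 10, 61] [453.5  15.1   9. ]
scene [305.8 201.8] [302, 197, 8, 10, 57] [479.8 -32.1   9. ]
side [326.5 205.1] [323, 201, 8, 9, 67] [478.6 -30.7   9. ]
side [322.3 217.2] [318, 213, 9, 10, 74] [452.3  15.8   9. ]
side [294.7 221.3] [291, 217, 9, 10, 75] [498.3  81.9   9. ]
```

View pics/w1.png

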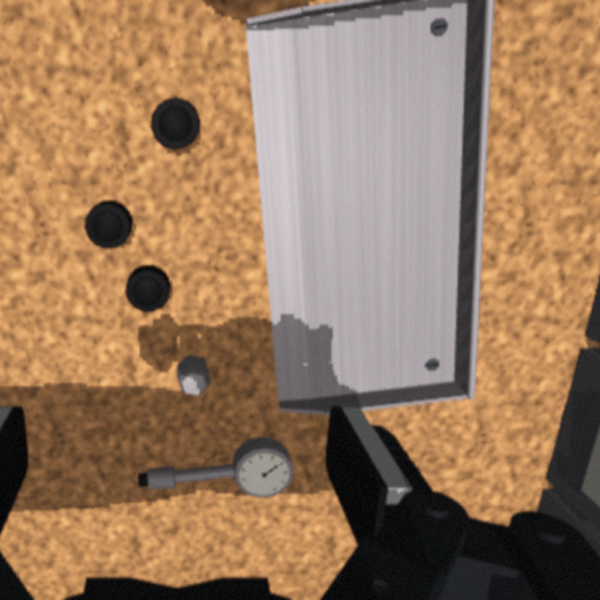

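```bash
python3 - <<'E'
from h import *
s,c=cam("wrist")
for n,u,v,z in [("nuttop",328.5,256,33),("nutbase",328,241,0),("FLlip",365.3,17,0),("FRlip",385,262,0),("BRin floor",512,260,25),("screw",492.5,17.5,2.5),("screw2",488,243,2.5),("gaugetop",376,313,19)]: print(n,ray(c,u,v,z).round(1))
E
```

```text
nuttop [511.2 -94.8  33. ]
nutbase [511.6 -92.6   0. ]
FLlip [544.6 141.1   0. ]
FRlip [ 579.7 -120.     0. ]
BRin floor [ 714.7 -103.6   25. ]
screw [664.2 140.3   2.5]
screw2 [696.9 -93.7   2.5]
gaugetop [ 569.1 -177.9   19. ]
```

Request:
{"name": "apply_moves", "arguments": {
  "plan": [
    [[0,0,-0.12,0,0,0,0.82],[0,0,-0.24,0,0,0,0.82],[0,0,-0.36,0,0,0,0.82],[0,0,-0.48,0,0,0,0.82],[0,0,-0.6,0,0,0,0.82],[0,0,-0.72,0,0,0,0.82],[0,0,-0.84,0,0,0,0.82],[0,0,-0.96,0,0,0,0.82],[0,0,-1.08,0,0,0,0.82],[0,0,-1.2,0,0,0,0.82]]
  ],
  "force": 60
}}

```text
t: 1.18
eef_pos: [499.9, 0.0, 250.3]
orientation: [0.181, 0.983, -0.0, -0.0]
contact_force: [0.2, 0.4, 0.7]
gripper_width: 15.3
```

Request:
{"name": "apply_moves", "arguments": {
  "plan": [
    [[0,0,-0.12,0,0,0,0.82],[0,0,-0.24,0,0,0,0.82],[0,0,-0.36,0,0,0,0.82],[0,0,-0.48,0,0,0,0.82],[0,0,-0.507,0,0,0,0.82],[0,0,-0.507,0,0,0,0.82]]
  ]
}}

```text
t: 1.68
eef_pos: [500.0, -0.0, 250.3]
orientation: [-0.068, 0.998, -0.0, -0.0]
contact_force: [0.8, -0.7, 0.1]
gripper_width: 15.6
```

```bash
cat >> h.py <<'E'
lip=np.array([562,10.5]); yaw=0.136
X=np.array([np.cos(yaw),np.sin(yaw)]);Y=np.array([-np.sin(yaw),np.cos(yaw)])
def tr(p): p=np.array(p[:2])-lip; return np.array([p@X,p@Y]).round(1)
def delta(tx,ty,z):
    s=arm.get_state(); w=lip+tx*X+ty*Y
    d=np.array([w[0],w[1],z])-s["eef_pos"]
    return (R.from_quat(s["orientation"]).as_matrix().T@d/10).round(2)
E
python3 - <<'E'
from h import *
s,c=cam("wrist"); cv2.imwrite("pics/w2.png",c["pixels"])
print(s["eef_pos"],s["qpos"],R.from_quat(s["orientation"]).as_matrix().round(3).tolist(),tr(s["eef_pos"]))
print(delta(-125,-29.4,100),delta(-125,-29.4,25))
for ce,st in blobs(c,(0,0,640,400),45,100): print(ce,st,tr(ray(c,*ce,11)))
E
```

```text
[ 4.99964396e+02 -2.52788693e-03  2.50272421e+02] [-2.12284278e-06  2.40597449e-01  4.90765016e-03  1.33517863e+00
 -5.15480182e-06 -1.36548806e-01] [[-0.991, -0.136, -0.0], [-0.136, 0.991, -0.0], [0.0, 0.0, -1.0]] [-62.9  -2. ]
[ 6.21 -2.74 15.03] [ 6.2  -2.74 22.53]
[340.4 121.5] [326, 107, 30, 30, 709] [-108.8   20.7]
[291.9 140.9] [278, 126, 29, 30, 683] [-89.2 -28.7]
[394.6 173.8] [380, 159, 31, 30, 684] [-54.6  79.2]
[503.8 231.2] [471, 201, 60, 61, 2385] [ 11.2 206. ]
[307.6 357.4] [30, 257, 527, 143, 29943] [187.2 -14.8]
```

View pics/w2.png

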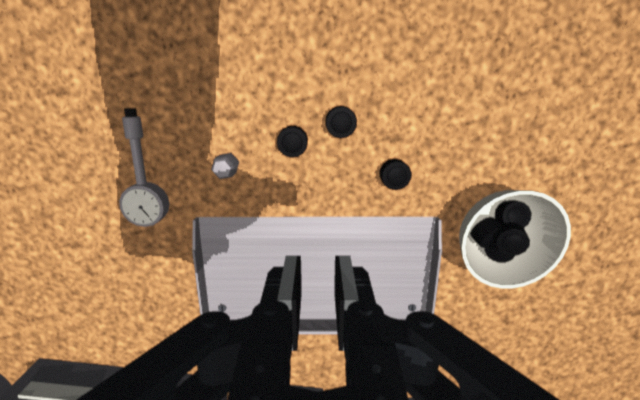

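Request:
{"name": "apply_moves", "arguments": {
  "plan": [
    [[0,0,0,2,-0.9,4,0.82],[0,0,0,4,-1.8,8,0.82],[0,0,0,6.2,-2.7,12,0.82],[0,0,0,6.2,-2.7,15.5,0.82],[0,0,0,6.2,-2.7,18,0.82],[0,0,0,6.2,-2.7,18,0.82]]
  ]
}}

```text
t: 2.23
eef_pos: [436.6, -35.1, 65.2]
orientation: [-0.067, 0.998, 0.001, -0.006]
contact_force: [0.0, 0.2, 0.3]
gripper_width: 15.4
```

```bash
python3 - <<'E'
from h import *
s,c=cam("wrist"); cv2.imwrite("pics/w3.png",c["pixels"])
print(s["eef_pos"],tr(s["eef_pos"]),s["gripper_width"],s["contact_force"])
print(delta(-125,-29,25))
E
```

```text
[436.59804926 -35.0577556   65.23557104] [-130.4  -28.1] 15.39012835660834 [0.00623553 0.21269831 0.34978295]
[-0.31 -0.06  4.31]
```

View pics/w3.png

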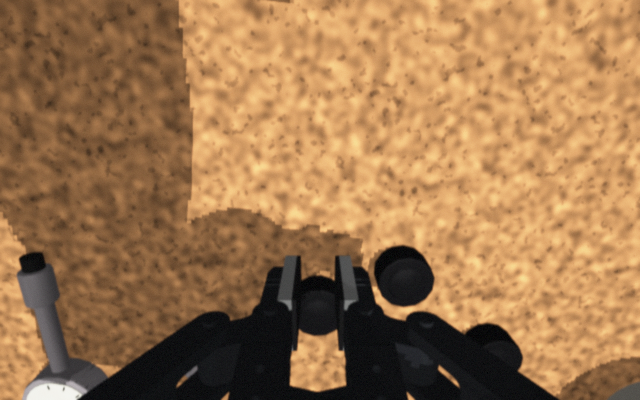

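Request:
{"name": "apply_moves", "arguments": {
  "plan": [
    [[0,0,0,0,0,0,0.82],[0,0,0,0,0,1.5,0.82],[0,0,0,0,0,3.0,0.82],[0,0,0,0,0,4.0,0.82],[0,0,0,0,0,4.4,0.82],[0,0,0,0,0,4.4,0.82],[0,0,0,0,0,4.4,0.82],[0,0,0,0,0,4.4,0.82]]
  ]
}}

```text
t: 2.95
eef_pos: [443.8, -35.2, 27.8]
orientation: [-0.068, 0.998, -0.0, 0.002]
contact_force: [-0.1, 0.5, -0.1]
gripper_width: 15.6
```

```bash
python3 - <<'E'
from h import *
s,c=cam("wrist"); cv2.imwrite("pics/w4.png",c["pixels"])
print(s["eef_pos"],tr(s["eef_pos"]),s["gripper_width"],s["contact_force"],s["orientation"])
E
```

```text
[443.8123537  -35.20816563  27.7786023 ] [-123.3  -29.3] 15.551713409798795 [-0.05469097  0.45390983 -0.06484266] [-6.80749119e-02  9.97679003e-01 -2.26325784e-04  1.53681941e-03]
```

View pics/w4.png

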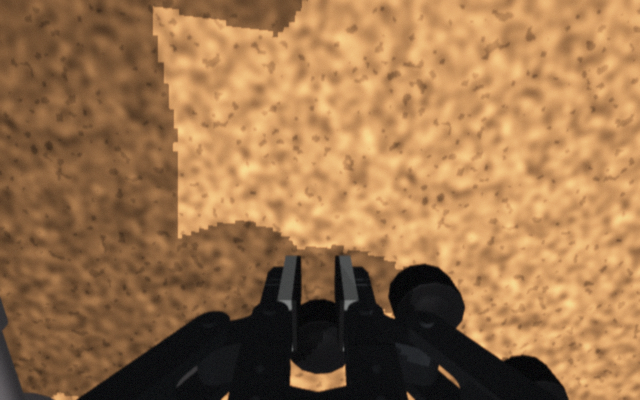

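Request:
{"name": "apply_moves", "arguments": {
  "plan": [
    [[0,0,0,-0.3,0,0.1,0.82],[0,0,0,-0.6,0,0.1,0.82],[0,0,0,-0.9,0,0.1,0.82],[0,0,0,-1.2,0,0.1,0.82],[0,0,0,-1.6,0,0.1,0.82],[0,0,0,-2.0,0,0.1,0.82],[0,0,0,-2.4,0,0.1,0.82],[0,0,0,-2.9,0,0.1,0.82],[0,0,0,-3.5,0,0.1,0.82],[0,0,0,-4.1,0,0.1,0.82]]
  ]
}}

```text
t: 3.83
eef_pos: [483.5, -29.5, 25.3]
orientation: [-0.068, 0.998, -0.0, 0.0]
contact_force: [-0.2, 0.2, -0.3]
gripper_width: 15.6
```

```bash
python3 - <<'E'
from h import *
s,c=cam("wrist"); cv2.imwrite("pics/w5.png",c["pixels"])
print(s["eef_pos"],tr(s["eef_pos"]),s["gripper_width"],s["contact_force"],s["orientation"])
for n in ["scene","side"]:
    s,c=cam(n); cv2.imwrite(f"pics/{n}5.png",c["pixels"])
E
cd pics; python3 -c "
import cv2,numpy as np
a=cv2.imread('scene5.png')[150:270,260:400];b=cv2.imread('side5.png')[150:250,220:380]
cv2.imwrite('z5.png',np.vstack([cv2.resize(a,(490,290)),cv2.resize(b,(490,306))]))"
```

```text
[483.50725465 -29.53151376  25.26312047] [-83.2 -29. ] 15.605281363719506 [-0.20119733  0.15520904 -0.34950308] [-6.80368553e-02  9.97682808e-01 -1.08553323e-05  2.92315947e-05]
```

View pics/w5.png

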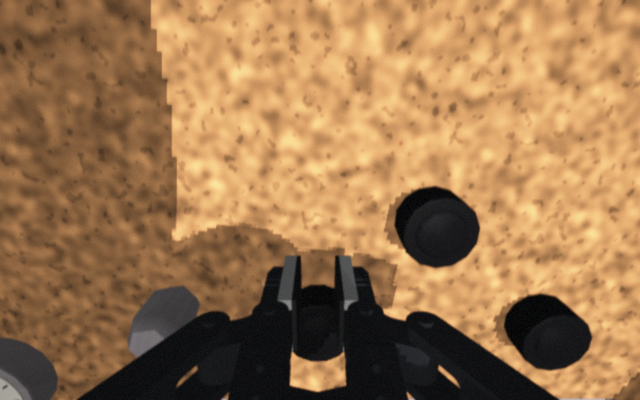

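View pics/z5.png

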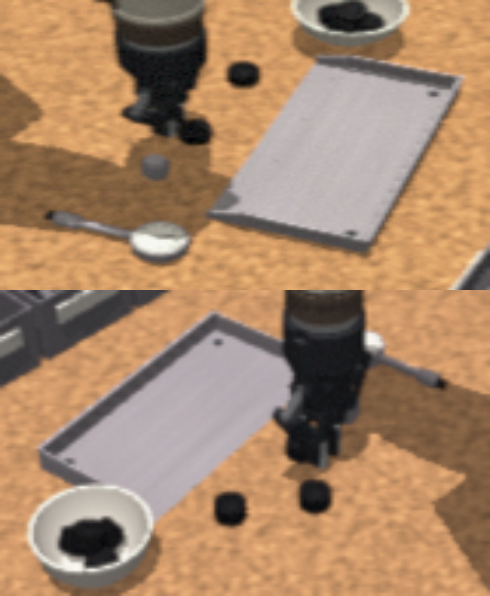

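Request:
{"name": "apply_moves", "arguments": {
  "plan": [
    [[0,0,0,-0.5,0,0,0.82],[0,0,0,-1.1,0,0,0.82],[0,0,0,-1.7,0,0,0.82],[0,0,0,-2.3,0,0,0.82],[0,0,0,-2.9,0,0,0.82],[0,0,0,-3.5,0,0,0.82],[0,0,0,-4.1,0,0,0.82],[0,0,0,-4.7,0,0,0.82],[0,0,0,-5.3,0,0,0.82],[0,0,0,-5.9,0,0,0.82]]
  ]
}}

```text
t: 4.82
eef_pos: [541.9, -21.5, 25.3]
orientation: [-0.068, 0.998, 0.0, -0.0]
contact_force: [0.2, -0.0, -0.4]
gripper_width: 15.3
```

Request:
{"name": "apply_moves", "arguments": {
  "plan": [
    [[0,0,0,-0.6,0,0,0.82],[0,0,0,-1.2,0,0,0.82],[0,0,0,-1.8,0,0,0.82],[0,0,0,-2.5,0,0,0.82],[0,0,0,-3.2,0,0,0.82],[0,0,0,-3.9,0,0,0.82],[0,0,0,-4.6,0,0,0.82],[0,0,0,-5.3,0,0,0.82],[0,0,0,-5.9,0,0,0.82],[0,0,0,-6.3,0,0,0.82]]
  ]
}}

```text
t: 5.65
eef_pos: [604.7, -12.9, 25.3]
orientation: [-0.068, 0.998, -0.0, 0.0]
contact_force: [-0.3, 0.1, 0.4]
gripper_width: 15.5
```

Request:
{"name": "apply_moves", "arguments": {
  "plan": [
    [[0,0,0,-0.2,0,0,0.82],[0,0,0,-0.2,0,0,0.82],[0,0,0,0.5,0,0,0.82],[0,0,0,1.2,0,0,0.82],[0,0,0,1.8,0,-1,0.82],[0,0,0,2.0,0,-4,0.82],[0,0,0,2.0,0,-6.5,0.82],[0,0,0,2.0,0,-6.5,0.82]]
  ]
}}

```text
t: 6.32
eef_pos: [586.5, -16.1, 96.6]
orientation: [-0.068, 0.998, -0.0, 0.005]
contact_force: [1.1, 0.9, 0.6]
gripper_width: 15.4
```

```bash
cat >> h.py <<'E'
def look(k):
    s,c=cam("wrist"); print(s["t"],s["eef_pos"].round(1),tr(s["eef_pos"]),s["contact_force"].round(1)); w=c["pixels"]
    cs=[w]
    a=eyes.capture("scene")["pixels"][150:270,260:400];b=eyes.capture("side")["pixels"][150:250,220:380]
    cv2.imwrite(f"pics/z{k}.png",np.hstack([cv2.resize(w,(480,300)),np.vstack([cv2.resize(a,(310,266)),cv2.resize(b,(310,194))])[:300] if 0 else np.vstack([cv2.resize(a,(175,150)),cv2.resize(b,(175,150))])]) if 0 else np.vstack([cv2.resize(a,(490,290)),cv2.resize(b,(490,306))]))
    cv2.imwrite(f"pics/w{k}.png",w)
    return s,c
E
python3 - <<'E'
from h import *
look(6)
print(delta(-145,20.5,90),delta(-145,20.5,26))
E
```

```text
6.3167 [586.5 -16.1  96.6] [ 20.7 -29.6] [1.1 0.9 0.6]
[16.27  4.96  0.1 ] [16.27  4.96  6.5 ]
```

View pics/z6.png

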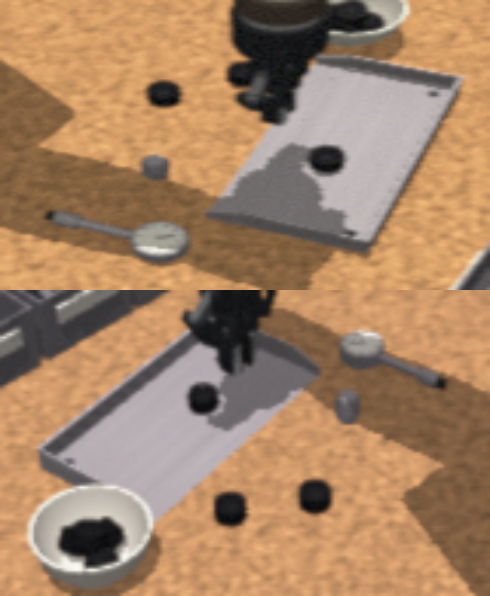

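View pics/w6.png

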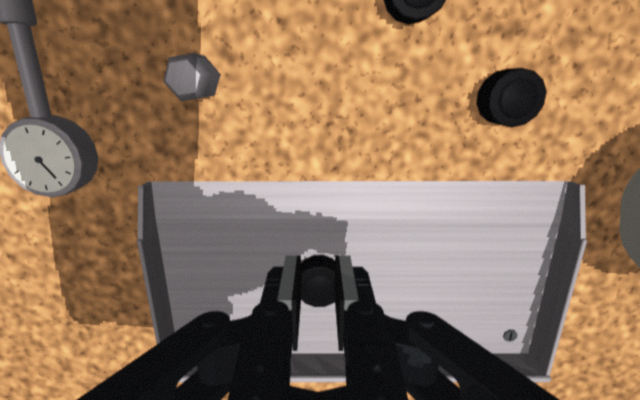

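Request:
{"name": "apply_moves", "arguments": {
  "plan": [
    [[0,0,0,2,0.6,0,0.82],[0,0,0,5,1.6,0,0.82],[0,0,0,8,2.6,0,0.82],[0,0,0,11,3.6,0,0.82],[0,0,0,14,4.5,0,0.82],[0,0,0,15.8,4.9,0,0.82],[0,0,0,16.3,5.0,0,0.82],[0,0,0,16.3,5.0,0,0.82],[0,0,0,16.3,5.0,0,0.82],[0,0,0,16.3,5.0,0,0.82]]
  ]
}}

```text
t: 7.3
eef_pos: [417.2, 11.6, 90.4]
orientation: [-0.068, 0.998, -0.0, 0.001]
contact_force: [0.2, 0.2, -0.6]
gripper_width: 15.3
```

```bash
python3 - <<'E'
from h import *
s,c=look(7)
print(delta(-145,20.5,25.3))
for ce,st in blobs(c,(0,0,640,400),45,100): print(ce,st,tr(ray(c,*ce,11)))
E
```

```text
7.3 [417.2  11.6  90.4] [-143.3   20.7] [ 0.2  0.2 -0.6]
[ 0.13 -0.02  6.49]
[317.7 351.7] [78, 245, 481, 155, 30467] [-45.4  20.6]
```

View pics/w7.png

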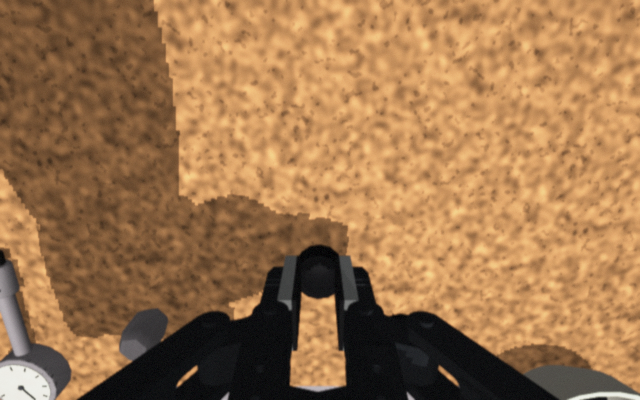

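```bash
python3 - <<'E'
from h import *
s,c=cam("wrist")
print(tr(ray(c,319,271,11)),tr(s["eef_pos"]))
E
```

```text
[-111.    21.5] [-143.8   20.7]
```

Request:
{"name": "apply_moves", "arguments": {
  "plan": [
    [[0,0,0,0.1,0,1,0.82],[0,0,0,0.1,0,2.5,0.82],[0,0,0,0.1,0,4,0.82],[0,0,0,0.1,0,5.3,0.82],[0,0,0,0.1,0,6.1,0.82],[0,0,0,0.1,0,6.5,0.82],[0,0,0,0.1,0,6.5,0.82],[0,0,0,0.1,0,6.5,0.82],[0,0,0,0.1,0,6.5,0.82]]
  ]
}}

```text
t: 8.25
eef_pos: [415.3, 11.5, 25.9]
orientation: [-0.068, 0.998, -0.0, 0.001]
contact_force: [-0.8, -0.4, 0.4]
gripper_width: 15.5
```

Request:
{"name": "apply_moves", "arguments": {
  "plan": [
    [[0,0,0,-0.3,0,0,0.82],[0,0,0,-0.6,0,0,0.82],[0,0,0,-0.9,0,0,0.82],[0,0,0,-1.2,0,0,0.82],[0,0,0,-1.6,0,0,0.82],[0,0,0,-2.0,0,0,0.82],[0,0,0,-2.4,0,0,0.82],[0,0,0,-2.9,0,0,0.82],[0,0,0,-3.5,0,0,0.82],[0,0,0,-4.1,0,0,0.82]]
  ]
}}

```text
t: 9.08
eef_pos: [455.9, 17.2, 25.3]
orientation: [-0.068, 0.998, 0.0, 0.0]
contact_force: [0.4, 0.2, 0.1]
gripper_width: 15.5
```

```bash
python3 - <<'E'
from h import *
s,c=look(8)
E
```

```text
9.0833 [455.9  17.2  25.3] [-104.2   21. ] [0.4 0.2 0.1]
```

View pics/w8.png

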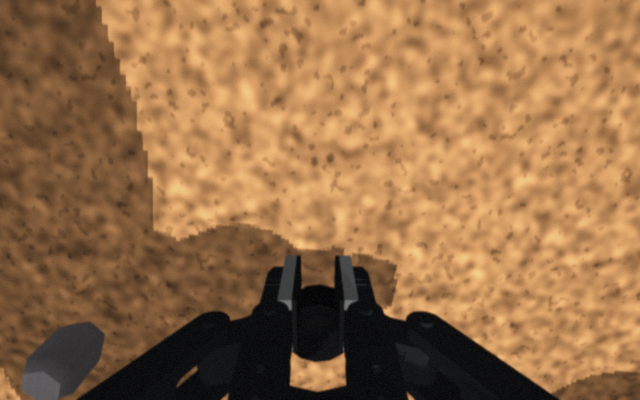

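View pics/z8.png

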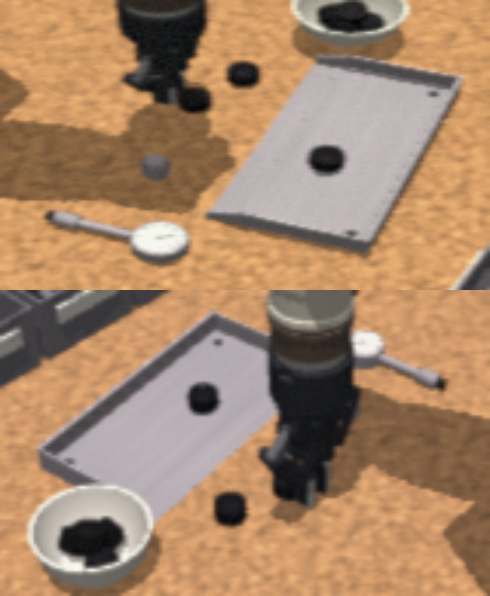

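Request:
{"name": "apply_moves", "arguments": {
  "plan": [
    [[0,0,0,-0.6,0,0,0.82],[0,0,0,-1.2,0,0,0.82],[0,0,0,-1.9,0,0,0.82],[0,0,0,-2.6,0,0,0.82],[0,0,0,-3.3,0,0,0.82],[0,0,0,-4.0,0,0,0.82],[0,0,0,-4.7,0,0,0.82],[0,0,0,-5.4,0,0,0.82],[0,0,0,-6.1,0,0,0.82],[0,0,0,-6.7,0,0,0.82]]
  ]
}}

```text
t: 10.07
eef_pos: [522.5, 26.3, 25.3]
orientation: [-0.068, 0.998, -0.0, 0.0]
contact_force: [-0.2, -0.7, 0.6]
gripper_width: 15.5
```

Request:
{"name": "apply_moves", "arguments": {
  "plan": [
    [[0,0,0,-0.6,0,0,0.82],[0,0,0,-1.2,0,0,0.82],[0,0,0,-1.9,0,0,0.82],[0,0,0,-2.6,0,0,0.82],[0,0,0,-3.3,0,0,0.82],[0,0,0,-4.0,0,0,0.82],[0,0,0,-4.7,0,0,0.82],[0,0,0,-5.4,0,0,0.82],[0,0,0,-6.1,0,0,0.82],[0,0,0,-6.7,0,0,0.82]]
  ]
}}

```text
t: 10.9
eef_pos: [588.9, 35.4, 25.3]
orientation: [-0.068, 0.998, -0.0, 0.0]
contact_force: [-0.3, 0.4, -0.1]
gripper_width: 15.4
```

Request:
{"name": "apply_moves", "arguments": {
  "plan": [
    [[0,0,0,-0.5,0,0,0.82],[0,0,0,-0.8,0,0,0.82],[0,0,0,-0.8,0,0,0.82],[0,0,0,-0.2,0,0,0.82],[0,0,0,0.6,0,0,0.82],[0,0,0,1.2,0,-1,0.82],[0,0,0,1.4,0,-4,0.82],[0,0,0,1.4,0,-6.5,0.82],[0,0,0,1.4,0,-6.5,0.82],[0,0,0,1.4,0,-6.5,0.82]]
  ]
}}

```text
t: 11.73
eef_pos: [575.0, 33.3, 93.2]
orientation: [-0.068, 0.998, -0.0, 0.002]
contact_force: [-0.6, 0.5, -0.7]
gripper_width: 15.4
```

```bash
python3 - <<'E'
from h import *
s,c=look(9)
print(delta(-91,79.3,90))
for ce,st in blobs(c,(0,0,640,230),45,100): print(ce,st,tr(ray(c,*ce,11)))
E
```

```text
11.7333 [575.   33.3  93.2] [16.  20.9] [-0.6  0.5 -0.7]
[10.49  5.82 -0.  ]
[423.2 106.5] [393, 79, 61, 57, 2659] [-54.1  80. ]
[610.6 200.7] [565, 158, 75, 72, 3687] [  1.7 200.3]
```

View pics/w9.png

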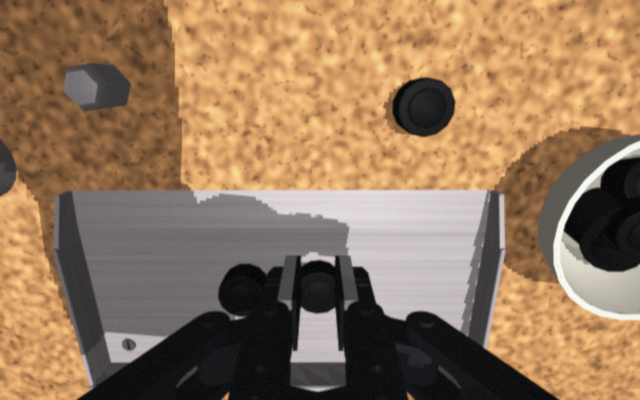

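View pics/z9.png

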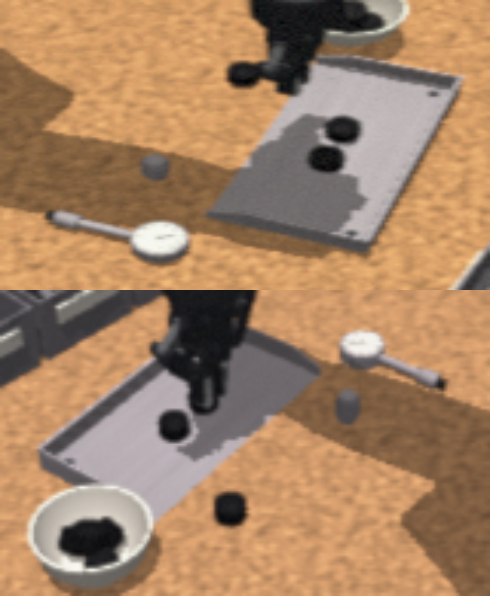

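Request:
{"name": "apply_moves", "arguments": {
  "plan": [
    [[0,0,0,1.5,0.8,0,0.82],[0,0,0,4,2.2,0,0.82],[0,0,0,6.5,3.6,0,0.82],[0,0,0,9,4.9,0,0.82],[0,0,0,10.3,5.6,0,0.82],[0,0,0,10.6,5.85,0,0.82],[0,0,0,10.6,5.85,0,0.82],[0,0,0,10.6,5.85,0,0.82],[0,0,0,10.6,5.85,0,0.82]]
  ]
}}

```text
t: 12.63
eef_pos: [462.5, 76.8, 90.3]
orientation: [-0.068, 0.998, -0.0, 0.001]
contact_force: [-0.2, 0.4, 0.2]
gripper_width: 15.2
```

Request:
{"name": "apply_moves", "arguments": {
  "plan": [
    [[0,0,0,0,0,1,0.82],[0,0,0,0,0,2.5,0.82],[0,0,0,0,0,4,0.82],[0,0,0,0,0,5.3,0.82],[0,0,0,0,0,6.1,0.82],[0,0,0,0,0,6.5,0.82],[0,0,0,0,0,6.5,0.82],[0,0,0,0,0,6.5,0.82],[0,0,0,0,0,6.5,0.82]]
  ]
}}

```text
t: 13.38
eef_pos: [462.0, 77.0, 25.9]
orientation: [-0.068, 0.998, 0.0, 0.001]
contact_force: [0.4, -0.6, 0.1]
gripper_width: 15.1
```

Request:
{"name": "apply_moves", "arguments": {
  "plan": [
    [[0,0,0,-0.3,0,0,0.82],[0,0,0,-0.6,0,0,0.82],[0,0,0,-0.9,0,0,0.82],[0,0,0,-1.2,0,0,0.82],[0,0,0,-1.6,0,0,0.82],[0,0,0,-2.0,0,0,0.82],[0,0,0,-2.4,0,0,0.82],[0,0,0,-2.9,0,0,0.82],[0,0,0,-3.5,0,0,0.82],[0,0,0,-4.1,0,0,0.82]]
  ]
}}

```text
t: 14.22
eef_pos: [502.5, 82.6, 25.3]
orientation: [-0.068, 0.998, -0.0, 0.0]
contact_force: [-0.3, 0.2, -0.2]
gripper_width: 15.7
```

```bash
python3 - <<'E'
from h import *
s,c=look(10)
E
```

```text
14.2167 [502.5  82.6  25.3] [-49.2  79.5] [-0.3  0.2 -0.2]
```

View pics/w10.png

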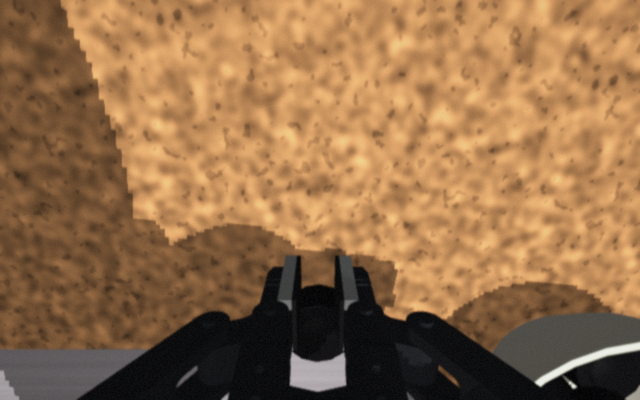

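View pics/z10.png

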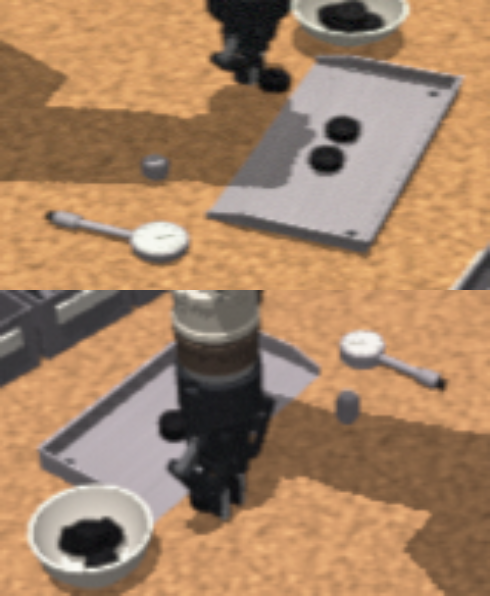

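Request:
{"name": "apply_moves", "arguments": {
  "plan": [
    [[0,0,0,-0.6,0,0,0.82],[0,0,0,-1.2,0,0,0.82],[0,0,0,-1.8,0,0,0.82],[0,0,0,-2.4,0,0,0.82],[0,0,0,-3.0,0,0,0.82],[0,0,0,-3.6,0,0,0.82],[0,0,0,-4.2,0,0,0.82],[0,0,0,-4.8,0,0,0.82],[0,0,0,-5.4,0,0,0.82],[0,0,0,-6.0,0,0,0.82]]
  ]
}}

```text
t: 15.2
eef_pos: [561.9, 90.7, 25.3]
orientation: [-0.068, 0.998, -0.0, 0.0]
contact_force: [0.3, -0.5, -0.1]
gripper_width: 15.2
```

Request:
{"name": "apply_moves", "arguments": {
  "plan": [
    [[0,0,0,-0.6,0,0,0.82],[0,0,0,-1.2,0,0,0.82],[0,0,0,-1.8,0,0,0.82],[0,0,0,-2.3,0,0,0.82],[0,0,0,-2.7,0,0,0.82],[0,0,0,-2.9,0,0,0.82],[0,0,0,-2.9,0,0,0.82],[0,0,0,-2.4,0,0,0.82],[0,0,0,-1.6,0,0,0.82],[0,0,0,-0.9,0,0,0.82]]
  ]
}}

```text
t: 16.03
eef_pos: [568.7, 91.7, 25.1]
orientation: [-0.068, 0.998, -0.0, -0.001]
contact_force: [-1.0, 0.1, -0.6]
gripper_width: 14.9
```

Request:
{"name": "apply_moves", "arguments": {
  "plan": [
    [[0,0,0,0,0,-1,0.82],[0,0,0,0,0,-4,0.82],[0,0,0,0,0,-7,0.82],[0,0,0,2,-1,-10,0.82],[0,0,0,5,-2,-13,0.82],[0,0,0,8,-4,-16,0.82],[0,0,0,9,-6,-18,0.82],[0,0,0,9,-6,-18,0.82],[0,0,0,9,-6,-18,0.82],[0,0,0,9,-6,-18,0.82]]
  ]
}}

```text
t: 16.87
eef_pos: [489.1, 20.3, 205.8]
orientation: [-0.068, 0.998, 0.0, 0.001]
contact_force: [-0.5, 0.3, -0.3]
gripper_width: 15.4
```

```bash
python3 - <<'E'
from h import *
s,c=look(11)
for ce,st in blobs(c,(0,0,640,400),45,100): print(ce,st,tr(ray(c,*ce,13)))
for n,z in [("scene",12),("side",12)]:
    s,d=cam(n)
    roi=(325,185,385,245) if n=="scene" else (240,160,320,215)
    for ce,st in blobs(d,roi,60,20): print(n,ce,st,tr(ray(d,*ce,z)))
E
```

```text
16.8667 [489.1  20.3 205.8] [-70.9  19.5] [-0.5  0.3 -0.3]
[ 83.  125.3] [76, 121, 14, 10, 113] [-118.  -187.7]
[503.5 256.7] [467, 223, 66, 67, 2974] [ 11.2 205.4]
[318.  354.3] [77, 257, 480, 143, 29768] [132.6  19.8]
scene [363.9 190.3] [360, 186, 9, 10, 72] [66.3 76.6]
scene [357.5 203.4] [353, 199, 9, 10, 72] [64.7 18.6]
scene [353.  215.5] [349, 211, 9, 10, 78] [ 67.2 -30.7]
side [245.6 161.7] [240, 160, 13, 6, 42] [253.1 -49.3]
side [307.7 162.3] [306, 160, 5, 6, 24] [  81.3 -165.1]
side [285.9 185.2] [282, 181, 9, 9, 70] [ 65.9 -30.2]
side [276.3 194. ] [272, 190, 10, 9, 75] [63.5 19.7]
side [263.4 204.4] [259, 200, 10, 10, 84] [64.6 78.4]
```

View pics/w11.png

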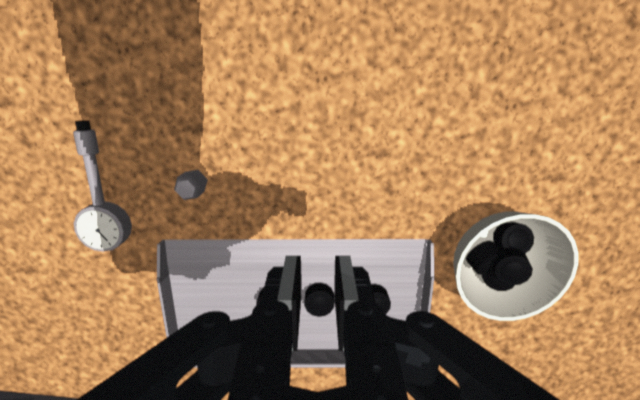

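View pics/z11.png

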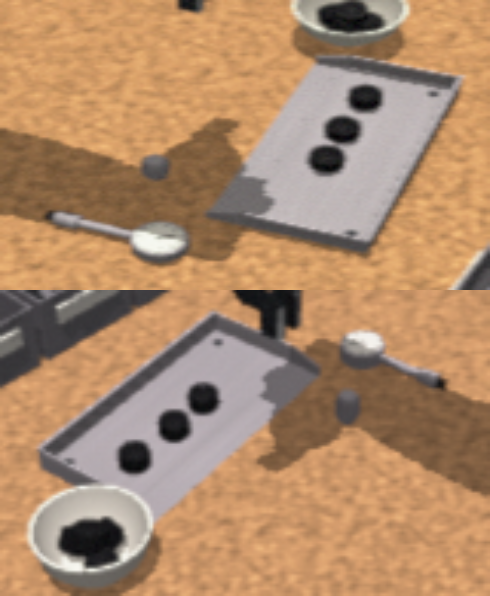

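All three caps stand flat on the tray floor about 65 mm behind the lip. Two cameras agree on this (37 mm is needed), and the nut, bowl and gauge look unmoved.

```bash
python3 -c "
from h import *
print(arm.get_state()['qd'].round(4)); print(arm.sign_off())"
```

```text
[-0.0028 -0.0017  0.0044  0.0006  0.0008 -0.0009]
the job is handed in; nothing more can be done
None
```

I swept all three caps over the lip and onto the tray floor, one at a time. The fingertips were set about 15 mm apart, so each cap sat between them while it was pushed at roughly 85 mm/s or less. I then lifted the arm clear and handed the job in at about 17 s, against the 51 s limit.

- **Caps:** in the last pictures all three lie flat, with their centres 63–67 mm behind the front edge (37 mm needed). They are at about y = +77, +19 and -30 mm across the tray. The scene and side cameras agree to within about 2 mm.
- **Other things:** the nut, bowl and gauge look unmoved in the before and after pictures, but I compared them only by eye. The funnel and wiper arms were never approached, and I did not re-check them.
- **Forces and failures:** the wrist force read about 1 N or less at the end of every move, and no check failed. The sign-off gives no verdict.

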